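# Clamp a carton row in the storeroom rack

### The arm

A 7-joint arm with a two-finger parallel gripper is mounted at the origin on a cart in front of the work surface, level with it; the furniture and walls round the work are solid. World frame = base frame: x ahead of the robot, y to its left, z up, the work surface at z = 0. Lengths are in m, angles in rad, forces in N, time in s.
With the tool pointing down it reaches from about 0.425 to 0.925 m from the base axis. Payload 6.8 kg.
Tool frame: the origin (TCP) lies on the centre line of the jaws, within the pads' length; the fingertips stand bot.tip_reach ahead of it and the grasp point (between the pads) lies 3 mm ahead of it (bot.tip_reach is the distance from the TCP to the fingertips, in m); z points along the fingers, y is the line along which they close (so a half turn about z gives the same grasp; the last joint's range is limited). The gripper opens to 85 mm and grips with 20 to 120 N. Pads are 22 mm wide; open, the fingers measure 114 mm over their backs; the gripper's body (76 mm by 85 mm) begins 54 mm behind the grasp point. The pads swing forward as they close: fully open they stand 13 mm farther back than shut.
Start: joints at [1.06, 0.477, 0.022, 1.555, -0.011, 1.109, -0.083], TCP at [0.265, -0.621, 0.253] pointing down, gripper open.
Joint ranges: [-2.96, 2.96], [-0.34, 2.1], [-1.41, 1.46], [0.24, 2.44], [-1.37, 4.51], [0.17, 1.92], [-2.96, 2.96]. Speed limits (rad/s): [2.39, 2.39, 3.14, 3.14, 3.14, 3.14, 3.14].

### API

Orientations are given as a unit quaternion [w, x, y, z].
In Python, from station import bot gives the robot as it stands.
- The arm moves only by the tool jog_arm, never from a script. Its argument "deltas" is a list of rows, each a list of 7 numbers: the shift along the world's x, y, z in m, then the turn, a rotation vector about the world's x, y, z in rad, then the opening, from 0 (shut) to 1 (fully open). In form: [[x, y, z, rx, ry, rz, grip], ...]. A call has 1 to 10 rows; each row shifts and turns the commanded pose from where the row before left it; what a row does not reach is not made up. A row lasts 1/10 s, in which the tool goes at most 50 mm and 8.59 degrees, less where a joint would pass 70% of its speed; a pose out of reach is approached as far as the arm can. A call with a gripper value outside its range is refused whole. The fingers move at their own pace and stop on an object; "newtons" is the grip in N (left out, the last holds). Time passes only in rows, so rows that do not move let the fingers close. It gives the time, the measured TCP pose, the force, the opening and the grip force at its end, in the units of the state.
- bot.get_obs(): the state, without advancing time (a new reading comes with each control period).
- bot.read_camera(name): name is "scene" or "top" or "wrist"; returns a dict with "img" (400x640x3 uint8, red, green, blue), "K" (3x3 intrinsics, pixels), "dist_coeffs" ([k1, k2, p1, p2, k3] as OpenCV has them; the pictures are not rectified), "eye" and "attitude" of the camera in the world. Camera axes: x right, y down, z forward; pixel columns grow to the right and rows downward; lengths in m; the calibration is good to about 2 mm. A picture is of the moment at which its call begins. There is no depth.
- bot.hand_in(): hands the job in; it is judged then, once.
The state is a dict: "t": time; "q": joint angles; "joint_vel": joint speeds; "joint_torque": joint torques, N m; "eef_pos": TCP position; "tool_rot": TCP orientation; "contact_force": force on the tool from outside, world axes, zero at the start; "torque": the same for the moment, N m; "gripper_width": opening from 0.0 (shut) to 1.0 (fully open); "grasp_force": force on a finger pad.
Only numpy, scipy, OpenCV 4.12 (cv2) and the standard library are available. Lean on these libraries where they do the work, as an engineer would, in place of code of your own. Each camera call takes 0.05 s, during which the arm holds its last target. There are 200 camera calls.

### The job

Stand the loose small carton on end in the rack, in the gap between the carton already there and the sliding end stop, its broad face towards its neighbour; set it down, do not drop it. Then slide the end stop up until the cartons are held snug with no gaps, and after that screw the knurled nut on the stop clockwise, all the way down until it stops tight. Leave the grease tub and the bearing where they are.

Things in the scene. Friction and masses are not known exactly. Their poses are not given: they have to be found in the camera images.
- rack: Fixed aluminium rack on the table, 110 mm (its x) by 350 mm (its y). Origin on the table top, z up. The row runs along the rack's y axis: fixed end wall at +y (inner face at y = +155 mm, 80 mm high above the floor), sliding end stop at the -y end. Rack floor is 14 mm above the table; two side guides 12 mm high above the floor leave a channel 87 mm wide, centred on x = 0
- stop (a joint): Slide of the end stop along the rack's +y (m): 0 fully back, grows towards the wall. The stop's face (80 mm wide, 60 mm high above the floor) is at rack y = -45 mm + this value; with two cartons (2 x 45 mm) held snug it reads 0.110. Starts between 0 and 0.025; sliding friction about 8 N; stays where it is left
- nut_mid (a point): Centre (mid-height, on the vertical axis) of the round knurled brass nut, 40 mm diameter, 24 mm high, on a vertical stud on the end stop's carriage, 90 mm behind the stop's face; about 80 mm above the table when loose, 5 mm lower when tight. The stud (12 mm thick) sticks out up to 15 mm above the nut; a plain boss 30 mm thick is below it. The nut may be gripped to slide the stop, and is carried with it
- nut (a joint): Turn of the nut on the thread (rad), grows clockwise seen from above, 5.0 = run down onto its washer; light to turn (0.03 N m). Starts between 1.0 and 2.4; stays where it is left
- nut_nip (a joint): After the nut has run down, the further stiff turn of nut and washer together (rad), clockwise, 0 to a hard stop at 0.25; takes about 0.25 N m, so needs a firm grip (about 40 N on the fingers). Tight = at the hard stop; turning on past it only makes the fingers slip on the nut
- carton: The loose carton, 71 x 100 x 45 mm, 0.15 kg, standing on end on the table (100 mm tall). Own axes: y up, x along the 71 mm width, z along the 45 mm thickness (the way to grip it); origin at the centre of one broad face, mid-height (50 mm up)
- carton_mid (a point): Centre of the loose carton
- row_carton: Equal carton already standing in the rack, near or against the end wall; same axes
- row_carton_mid (a point): Centre of the carton already in the rack
- grease_tub: Bystander: round tub with lid, 70 mm diameter, 56 mm high, origin under its centre
- bearing: Bystander: ball bearing lying flat, 52 mm diameter, 16 mm high, origin under its centre
- stop_face (a point): Centre of the end stop's face, 30 mm above the rack floor; its axes are parallel to the rack's

How it is judged:
On the way, in this order (a step that is already met when the one before it is completed fails the run):
1. the loose carton stands on the rack floor between the other carton and the stop, let go (z of carton_mid in the frame of rack between 0.06 and 0.068 m and x of carton_mid in the frame of rack between -0.014 and 0.014 m and y of carton_mid in the frame of rack below 0.114 m and y of carton_mid in the frame of stop_face above 0.018 m and angle between carton's own y axis and vertical below 0.08 rad and contact force between the fingers and carton below 0.1 N), for 0.2 s.
2. the stop holds both cartons snug against the wall (value of joint stop between 0.1065 and 0.1135 m), for 0.2 s.
3. the nut is run down and nipped up tight (value of joint nut above 4.9 rad and value of joint nut_nip above 0.2 rad), for 0.2 s.
At the end, for the whole second after the job is handed in: Both cartons stand upright (within 0.06 rad) and square (0.08 rad) on the rack floor between wall and stop; the stop joint reads 0.110 within 3.5 mm (no gaps); the nut joint reads over 4.9 and nut_nip over 0.20; all at rest (all of step 2 and all of step 3 and z of carton_mid in the frame of rack between 0.06 and 0.068 m and y of carton_mid in the frame of rack between 0.083 and 0.092 m and y of row_carton_mid in the frame of rack between 0.128 and 0.137 m and angle between each of carton, row_carton's own y axis and vertical below 0.06 rad and angle between the z axis of each of carton, row_carton and the y axis of rack, either way round below 0.08 rad and linear speed of carton below 0.02 m/s); the robot touches nothing.
It fails at once if the carton is dropped (falls freely faster than 0.6 m/s) (linear speed of carton above 0.6 m/s and contact force between carton and anything else below 0.05 N).
It fails at once if the grease tub is moved over 30 mm (distance of grease_tub from where it was at the start of the episode above 0.03 m).
It fails at once if the bearing is moved over 30 mm (distance of bearing from where it was at the start of the episode above 0.03 m).
It also fails if it takes over 67 s, if anything falls off the work surface, if the arm or the gripper's body presses on something with over 40 N, if the wrist force passes 120 N, or if a joint passes its speed limit or range.

## Working session

There is one attempt and no reset: what is moved stays moved. The work goes in short steps, Python scripts to look and compute and a tool call to move; the robot and the scene stay as the last step left them, time stands still between calls to the robot, and variables do not carry over. Pictures are saved under pics/ and viewed, at most 10 in all, crops included, and the job is handed in when it is done.

Besides the shell and the picture viewer there is one more tool, called by a JSON object that holds its "op" and its "data". jog_arm: Moves the arm, as the interface text tells. Its arguments: {"type":"object","properties":{"deltas":{"type":"array"},"newtons":{"type":"number"}},"required":["deltas"]}

```bash
mkdir -p pics
python3 - <<'E'
from station import bot
import cv2
o=bot.get_obs();print({k:(v if isinstance(v,(int,float)) else [round(float(x),4) for x in v]) for k,v in o.items()});print(bot.tip_reach)
for n in("scene","top"):
    c=bot.read_camera(n);cv2.imwrite(f"pics/{n}0.png",c["img"][:,:,::-1]);print(n,c["K"],c["dist_coeffs"],c["eye"],c["attitude"])
E
```

```text
{'t': 0.0, 'q': [1.0599, 0.4778, 0.0223, 1.5564, -0.0115, 1.1093, -0.0831], 'joint_vel': [0.0003, -0.0017, 0.001, 0.0008, -0.0005, -0.0024, -0.0013], 'joint_torque': [-0.0005, -59.6453, 1.6074, -28.1194, 0.0124, 0.0093, 0.0], 'eef_pos': [0.2644, -0.6205, 0.2524], 'tool_rot': [-0.0009, 0.9798, 0.2001, -0.0002], 'contact_force': [-0.1775, 0.3481, 0.2891], 'torque': [0.0122, -0.0021, -0.023], 'grasp_force': 0.0, 'gripper_width': 0.9986346286610829}
0.022
scene [[386.60204558   0.         325.94086727]
 [  0.         386.60204558 202.09091654]
 [  0.           0.           1.        ]] [-0.00197229  0.          0.          0.          0.        ] [0.13542204 0.51588764 0.58762719] [ 0.14012574 -0.27424256  0.84604598 -0.43515745]
top [[361.4119194    0.         318.99592365]
 [  0.         361.4119194  195.57470684]
 [  0.           0.           1.        ]] [-0.0555555  0.         0.         0.         0.       ] [ 0.41465256 -0.04664504  1.02925397] [ 0.0465582  -0.69824131  0.71271418 -0.04826918]
```

View pics/top0.png

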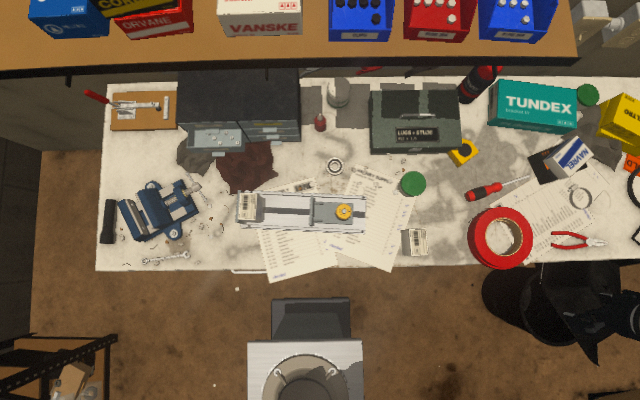

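View pics/scene0.png

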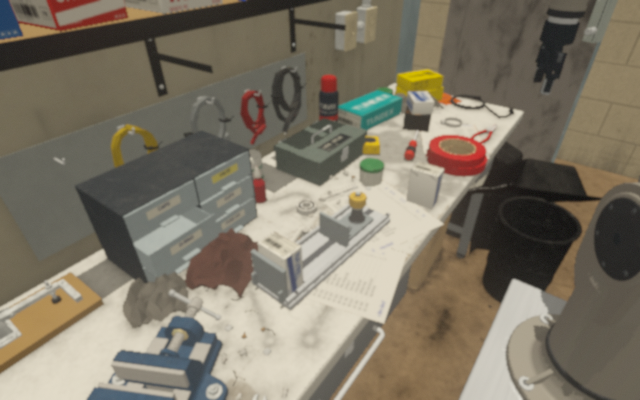

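The top view shows the wall and row carton at about (245,207), the nut at (343,212), the loose carton at (414,242), the tub at (412,183) and the bearing at (335,166). I'll enlarge it for accuracy.

```bash
python3 - <<'E'
import cv2
a=cv2.imread("pics/top0.png")[180:265,230:435]
cv2.imwrite("pics/topc.png",cv2.resize(a,None,fx=3.9,fy=3.9,interpolation=cv2.INTER_CUBIC))
a=cv2.imread("pics/scene0.png")[155:305,245:450]
cv2.imwrite("pics/scenec.png",cv2.resize(a,None,fx=3.9,fy=3.9,interpolation=cv2.INTER_CUBIC))
E
cat > h.py <<'E'
import numpy as np,cv2
from scipy.spatial.transform import Rotation as R
CAL={"top":dict(K=np.array([[361.4119194,0,318.99592365],[0,361.4119194,195.57470684],[0,0,1]]),dist_coeffs=[-0.0555555,0,0,0,0],eye=[0.41465256,-0.04664504,1.02925397],attitude=[0.0465582,-0.69824131,0.71271418,-0.04826918]),
"scene":dict(K=np.array([[386.60204558,0,325.94086727],[0,386.60204558,202.09091654],[0,0,1]]),dist_coeffs=[-0.00197229,0,0,0,0],eye=[0.13542204,0.51588764,0.58762719],attitude=[0.14012574,-0.27424256,0.84604598,-0.43515745])}
def rot(c): return R.from_quat(c["attitude"],scalar_first=True)
def px2w(c,uv,z):
    n=cv2.undistortPoints(np.array([[uv]],float),np.array(c["K"]),np.array(c["dist_coeffs"],float))[0,0]
    d=rot(c).apply([n[0],n[1],1]);e=np.array(c["eye"]);return e+d*(z-e[2])/d[2]
def w2px(c,P):
    p=rot(c).inv().apply(np.atleast_2d(P)-np.array(c["eye"]))
    return cv2.projectPoints(p,np.zeros(3),np.zeros(3),np.array(c["K"]),np.array(c["dist_coeffs"],float))[0][:,0]
E
```

```text
(no output)
```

View pics/topc.png

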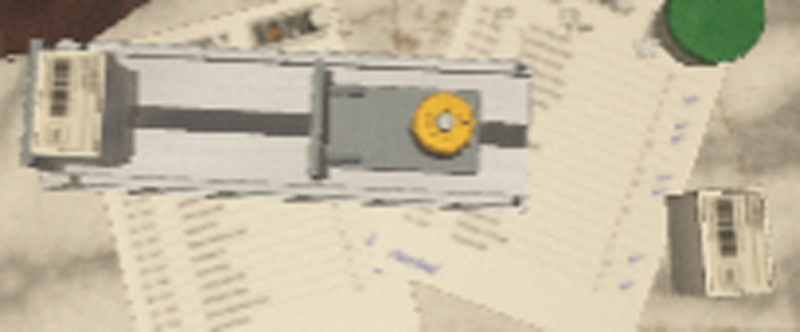

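The crop shows these tops: loose carton with corners (700,192), (765,188), (775,292), (710,298); row carton at (40–108, 52–158); stop plate top (316,62)–(310,178); nut (443,124).

Run:
```python
from h import *
T=CAL["top"]
def f(n,pts,z):
    P=[px2w(T,((x+.5)/3.9-.5+230,(y+.5)/3.9-.5+180),z)[:2] for x,y in pts]
    P=np.array(P);print(n,P.round(4).tolist(),"mean",P.mean(0).round(4))
f("loose",[(700,192),(765,188),(775,292),(710,298)],.1)
f("row",[(40,52),(108,52),(100,158),(30,155)],.114)
f("nut",[(443,124)],.092); f("stud",[(446,121)],.107)
f("stopR",[(328,62),(322,178)],.074)
f("stopL",[(314,62),(308,178)],.074)
f("guidefar",[(60,45),(530,65)],.026)
f("guidenear",[(45,185),(525,207)],.026)
f("wall",[(30,40),(22,165)],.094)
f("tub",[(715,15)],.056)
```

```text
loose [[0.4489, -0.2803], [0.4506, -0.3237], [0.3824, -0.3265], [0.3796, -0.2834]] mean [ 0.4154 -0.3035]
row [[0.5491, 0.1525], [0.5482, 0.1077], [0.4786, 0.1128], [0.4815, 0.1585]] mean [0.5143 0.1329]
nut [[0.4983, -0.1124]] mean [ 0.4983 -0.1124]
stud [[0.4989, -0.1134]] mean [ 0.4989 -0.1134]
stopR [[0.544, -0.0363], [0.4649, -0.0307]] mean [ 0.5045 -0.0335]
stopL [[0.5442, -0.0267], [0.4651, -0.0212]] mean [ 0.5047 -0.024 ]
guidefar [[0.5668, 0.1572], [0.5454, -0.1808]] mean [ 0.5561 -0.0118]
guidenear [[0.4663, 0.1674], [0.4439, -0.1735]] mean [ 0.4551 -0.0031]
wall [[0.5603, 0.1637], [0.4764, 0.1683]] mean [0.5184 0.166 ]
tub [[0.5742, -0.3086]] mean [ 0.5742 -0.3086]
```

{"op": "jog_arm", "data": {"deltas": [[0.015,0.032,0,0,0,-0.036,1],[0.015,0.032,0,0,0,-0.036,1],[0.015,0.032,0,0,0,-0.036,1],[0.015,0.032,0,0,0,-0.036,1],[0.015,0.032,0,0,0,-0.036,1],[0.015,0.032,0,0,0,-0.036,1],[0.015,0.032,0,0,0,-0.036,1],[0.015,0.031,0,0,0,-0.036,1],[0.015,0.031,0,0,0,-0.036,1],[0.016,0.031,0,0,0,-0.036,1]]}}

```text
t: 1.1
eef_pos: [0.4157, -0.3026, 0.2531]
tool_rot: [-0.0, 1.0, 0.021, -0.0]
contact_force: [0.7, -0.0, -0.1]
gripper_width: 1.001
grasp_force: 0.0
```

{"op": "jog_arm", "data": {"deltas": [[0,0,-0.02,0,0,0,1],[0,0,-0.02,0,0,0,1],[0,0,0,0,0,0,1],[0,0,0,0,0,0,1]]}}

```text
t: 1.5
eef_pos: [0.4153, -0.304, 0.2133]
tool_rot: [-0.0, 1.0, 0.021, -0.0]
contact_force: [-0.2, 0.0, -0.8]
gripper_width: 0.998
grasp_force: 0.0
```

```bash
cat > look.py <<'E'
import sys
from station import bot
from h import *
def st():
    o=bot.get_obs();r=R.from_quat(o["tool_rot"],scalar_first=True).as_matrix()
    print("t",round(o["t"],2),"pos",np.round(o["eef_pos"],4),"yawx",round(float(np.arctan2(r[1,0],r[0,0])),3),"down",r[:,2].round(3),"q",np.round(o["q"],2),"F",np.round(o["contact_force"],1),"M",np.round(o["torque"],2),"w",round(o["gripper_width"],3),"g",round(o["grasp_force"],1))
if __name__=="__main__":
    st()
    if len(sys.argv)>1:
        c=bot.read_camera(sys.argv[1]);cv2.imwrite(f"pics/{sys.argv[2]}.png",c["img"][:,:,::-1])
        import pickle;pickle.dump({k:np.array(v) for k,v in c.items()},open(f"{sys.argv[2]}.pkl","wb"))
E
python3 look.py wrist w1
```

```text
t 1.5 pos [ 0.4153 -0.304   0.2133] yawx 0.042 down [-0.001  0.    -1.   ] q [ 0.57  0.26 -0.07  1.97  0.02  0.91 -1.04] F [-0.2  0.  -0.8] M [-0.02  0.01 -0.01] w 0.998 g 0.0
```

View pics/w1.png

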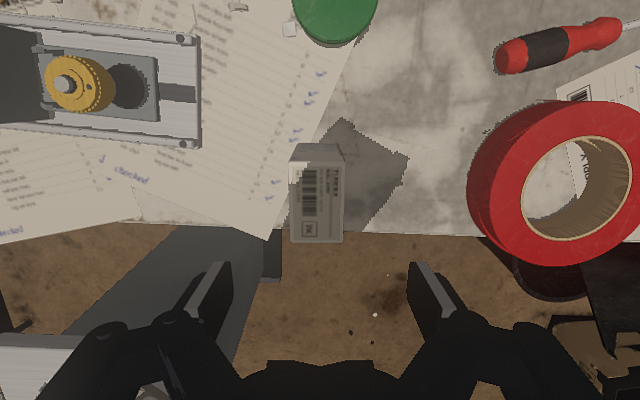

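The wrist view shows the carton top at (290–343, 160–242), nut top at about (72,84), rack end corners at (188,38) and (190,145).

Run:
```python
from h import *;import pickle
c=pickle.load(open("w1.pkl","rb"))
P=np.array([px2w(c,p,.1) for p in[(290,160),(342,160),(343,242),(290,241)]]);print(P.round(4),P.mean(0))
print("nut",px2w(c,(72,84),.092),"stud",px2w(c,(66,86),.107))
```

```text
[[ 0.451  -0.2785  0.1   ]
 [ 0.4527 -0.3185  0.1   ]
 [ 0.383  -0.3239  0.1   ]
 [ 0.382  -0.2792  0.1   ]] [ 0.417165   -0.30001761  0.1       ]
nut [ 0.50005169 -0.11492298  0.092     ] stud [ 0.49846524 -0.12184532  0.107     ]
```

{"op": "jog_arm", "data": {"deltas": [[0.001,0.002,-0.03,0,0,0,1],[0,0,-0.03,0,0,0,1],[0,0,-0.03,0,0,0,1],[0,0,-0.025,0,0,0,1],[0,0,-0.02,0,0,0,1],[0,0,0,0,0,0,1],[0,0,0,0,0,0,0],[0,0,0,0,0,0,0],[0,0,0,0,0,0,0],[0,0,0,0,0,0,0]], "newtons": 25}}

```text
t: 2.55
eef_pos: [0.4175, -0.3024, 0.0797]
tool_rot: [0.001, 1.0, 0.021, 0.001]
contact_force: [-1.4, 1.1, 7.4]
gripper_width: 0.525
grasp_force: 30.7
```

{"op": "jog_arm", "data": {"deltas": [[0,0,0,0,0,0,0],[0,0,0,0,0,0,0],[0,0,0,0,0,0,0],[0,0,0,0,0,0,0],[0,0,0,0,0,0,0]]}}

```text
t: 3.05
eef_pos: [0.4175, -0.3024, 0.0797]
tool_rot: [0.001, 1.0, 0.021, 0.001]
contact_force: [-0.8, 1.3, 6.9]
gripper_width: 0.524
grasp_force: 30.7
```

{"op": "jog_arm", "data": {"deltas": [[0,0,0.01,0,0,0,0],[0,0,0.025,0,0,0,0],[0,0,0.035,0,0,0,0],[0,0,0.035,0,0,0,0],[0,0,0.035,0,0,0,0],[0.006,0.022,0.01,0,0,0,0],[0.009,0.034,0,0,0,-0.012,0],[0.009,0.034,0,0,0,-0.012,0],[0.009,0.034,0,0,0,-0.012,0],[0.009,0.034,0,0,0,-0.012,0]]}}

```text
t: 4.05
eef_pos: [0.4583, -0.1427, 0.229]
tool_rot: [0.0, 1.0, -0.003, 0.0]
contact_force: [-0.1, -0.1, -2.1]
gripper_width: 0.523
grasp_force: 30.5
```

{"op": "jog_arm", "data": {"deltas": [[0.009,0.034,0,0,0,-0.012,0],[0.009,0.034,0,0,0,-0.012,0],[0.009,0.034,0,0,0,-0.012,0],[0.009,0.034,0,0,0,-0.012,0],[0.009,0.034,0,0,0,-0.012,0],[0.005,0.017,0,0,0,0,0],[0,0,0,0,0,0,0],[0,0,0,0,0,0,0]]}}

```text
t: 4.85
eef_pos: [0.5082, 0.0427, 0.2285]
tool_rot: [0.0, 0.999, -0.032, -0.0]
contact_force: [0.7, -1.1, -2.4]
gripper_width: 0.527
grasp_force: 30.5
```

```bash
python3 look.py wrist w2
```

```text
t 4.85 pos [0.5082 0.0427 0.2285] yawx -0.065 down [-0.    -0.001 -1.   ] q [ 0.04  0.25 -0.28  1.96  0.09  0.95 -1.92] F [ 0.7 -1.1 -2.4] M [0.   0.03 0.  ] w 0.527 g 30.5
```

View pics/w2.png

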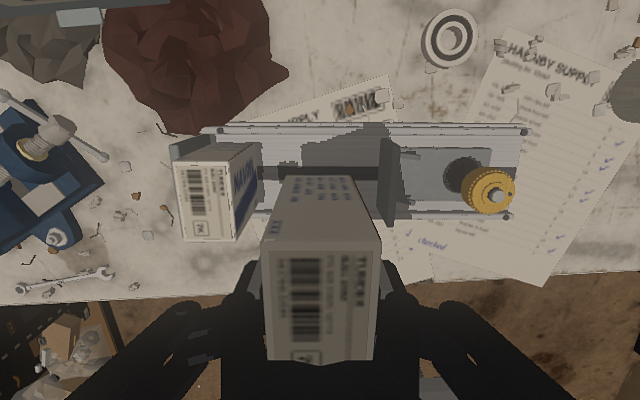

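The view shows the carton held upright above the gap: row carton top's right edge at (240,163)–(235,242), stop plate top (383,139)–(384,222), nut top (493,196).

Run:
```python
from h import *;import pickle
c=pickle.load(open("w2.pkl","rb"))
for n,p,z in[("row a",(240,163),.114),("row b",(235,242),.114),("row c",(174,163),.114),("row d",(180,240),.114),("stop far",(383,139),.074),("stop near",(384,222),.074),("nut",(493,196),.092),("stud",(495,197),.1),("gfar l",(215,128),.026),("gfar r",(525,129),.026),("gnear r",(512,216),.026),("held top",(320,250),.25)]:print(n,px2w(c,p,z)[:2].round(4))
```

```text
row a [0.5463 0.1032]
row b [0.4792 0.1176]
row c [0.5498 0.1546]
row d [0.484 0.164]
stop far [ 0.5518 -0.0155]
stop near [ 0.472  -0.0165]
nut [ 0.4983 -0.1092]
stud [ 0.5001 -0.1064]
gfar l [0.5677 0.1479]
gfar r [ 0.546  -0.1721]
gnear r [ 0.449  -0.1717]
held top [0.5387 0.0416]
```

{"op": "jog_arm", "data": {"deltas": [[0.003,0.002,-0.015,0,0,0,0],[0,0,-0.03,0,0,0,0],[0,0,-0.03,0,0,0,0],[0,0,-0.025,0,0,0,0],[0,0,-0.015,0,0,0,0],[0,0,-0.008,0,0,0,0],[0,0,0,0,0,0,0],[0,0,0,0,0,0,0]]}}

```text
t: 5.7
eef_pos: [0.5121, 0.0445, 0.106]
tool_rot: [0.0, 0.999, -0.033, 0.0]
contact_force: [-0.4, 0.1, -1.7]
gripper_width: 0.526
grasp_force: 30.4
```

{"op": "jog_arm", "data": {"deltas": [[0,0,-0.004,0,0,0,0],[0,0,-0.004,0,0,0,0],[0,0,-0.002,0,0,0,0],[0,0,0,0,0,0,0]]}}

```text
t: 6.1
eef_pos: [0.5114, 0.045, 0.0951]
tool_rot: [0.0, 0.999, -0.033, -0.0]
contact_force: [0.5, -0.4, -1.6]
gripper_width: 0.522
grasp_force: 30.5
```

{"op": "jog_arm", "data": {"deltas": [[0,0,-0.0015,0,0,0,0],[0,0,0,0,0,0,0]]}}

```text
t: 6.3
eef_pos: [0.5117, 0.0451, 0.0939]
tool_rot: [0.0, 0.999, -0.033, 0.0]
contact_force: [-0.8, 1.2, -1.8]
gripper_width: 0.525
grasp_force: 30.4
```

{"op": "jog_arm", "data": {"deltas": [[0,0,-0.0015,0,0,0,0],[0,0,0,0,0,0,0]]}}

```text
t: 6.5
eef_pos: [0.5118, 0.0459, 0.0933]
tool_rot: [-0.0, 0.999, -0.032, 0.0]
contact_force: [-3.2, 1.6, 8.5]
gripper_width: 0.528
grasp_force: 25.9
```

{"op": "jog_arm", "data": {"deltas": [[0,0,0,0,0,0,0.85],[0,0,0,0,0,0,0.85],[0,0,0,0,0,0,0.85],[0,0,0,0,0,0,0.85],[0,0,0,0,0,0,0.85]]}}

```text
t: 7.0
eef_pos: [0.5116, 0.0449, 0.0922]
tool_rot: [0.0, 0.999, -0.033, -0.0]
contact_force: [-0.3, -0.3, 0.6]
gripper_width: 0.848
grasp_force: 0.0
```

{"op": "jog_arm", "data": {"deltas": [[0,0,0.01,0,0,0,0.85],[0,0,0.02,0,0,0,0.85],[0,0,0.03,0,0,0,0.85],[0,0,0.03,0,0,0,0.85],[0,0,0.03,0,0,0,0.85],[0,0,0,0,0,0,1],[0,0,0,0,0,0,1]]}}

```text
t: 7.7
eef_pos: [0.5119, 0.045, 0.2133]
tool_rot: [-0.0, 0.999, -0.033, 0.001]
contact_force: [-0.9, 0.2, -1.2]
gripper_width: 1.0
grasp_force: 0.0
```

```bash
python3 look.py wrist w3
```

```text
t 7.7 pos [0.5119 0.045  0.2133] yawx -0.065 down [ 0.002  0.    -1.   ] q [ 0.03  0.27 -0.29  1.96  0.1   0.91 -1.94] F [-0.9  0.2 -1.2] M [-0.09  0.02 -0.05] w 1.0 g 0.0
```

View pics/w3.png

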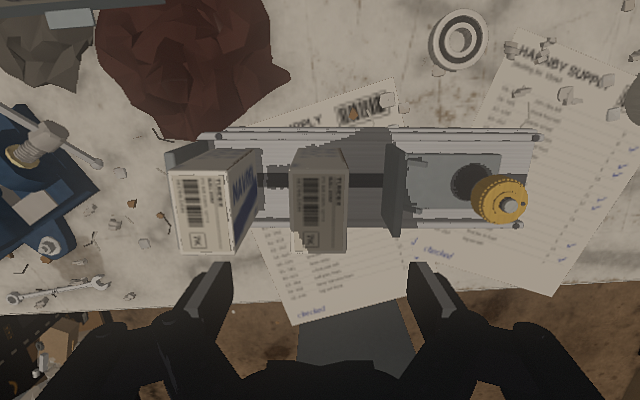

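The carton stands upright in the gap. Next I wind the wrist up while moving over the nut, so one clockwise turn is enough.

{"op": "jog_arm", "data": {"deltas": [[0,-0.01,0,0,0,0.147,1],[-0.001,-0.016,0,0,0,0.147,1],[-0.001,-0.016,0,0,0,0.147,1],[-0.001,-0.016,0,0,0,0.147,1],[-0.002,-0.016,0,0,0,0.147,1],[-0.002,-0.016,0,0,0,0.147,1],[-0.002,-0.016,0,0,0,0.147,1],[-0.001,-0.016,0,0,0,0.147,1],[-0.001,-0.016,0,0,0,0.147,1],[-0.001,-0.016,0,0,0,0.147,1]]}}

```text
t: 8.75
eef_pos: [0.4985, -0.1095, 0.2109]
tool_rot: [-0.001, 0.761, 0.648, -0.001]
contact_force: [0.1, -0.1, 0.0]
gripper_width: 1.004
grasp_force: 0.0
```

{"op": "jog_arm", "data": {"deltas": [[0,0,0,0,0,0.147,1],[0,0,0,0,0,0.147,1],[0,0,0,0,0,0.147,1],[0,0,0,0,0,0.147,1],[0,0,0,0,0,0.147,1],[0,0,0,0,0,0.147,1],[0,0,0,0,0,0.147,1],[0,0,0,0,0,0.147,1],[0,0,0,0,0,0.147,1],[0,0,0,0,0,0.147,1]]}}

```text
t: 9.75
eef_pos: [0.4986, -0.1089, 0.2109]
tool_rot: [-0.001, 0.13, 0.992, 0.0]
contact_force: [-0.4, 0.1, -0.2]
gripper_width: 1.002
grasp_force: 0.0
```

{"op": "jog_arm", "data": {"deltas": [[0,0,0,0,0,0.147,1],[0,0,0,0,0,0.147,1],[0,0,0,0,0,0.147,1],[0,0,0,0,0,0.147,1],[0,0,0,0,0,0.147,1],[0,0,0,0,0,0.147,1],[0,0,0,0,0,0.147,1],[0,0,0,0,0,0,1],[0,0,0,0,0,0,1]]}}

```text
t: 10.65
eef_pos: [0.499, -0.109, 0.2114]
tool_rot: [-0.001, -0.37, 0.929, 0.001]
contact_force: [0.3, 0.3, 0.7]
gripper_width: 1.0
grasp_force: 0.0
```

```bash
python3 look.py wrist w4
```

```text
t 10.65 pos [ 0.499  -0.109   0.2114] yawx -2.383 down [-0.002  0.001 -1.   ] q [ 0.87  0.41 -0.95  1.94  0.4   1.    2.06] F [0.3 0.3 0.7] M [ 0.02 -0.04 -0.03] w 1.0 g 0.0
```

View pics/w4.png

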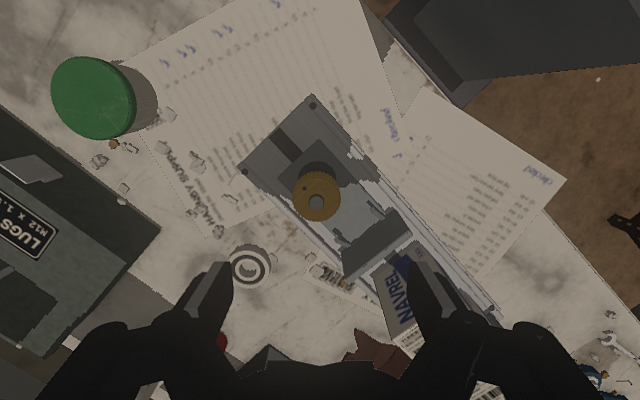

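Nut top is centred near (316,197), stud tip at (316,202).

Run:
```python
from h import *;import pickle
c=pickle.load(open("w4.pkl","rb"))
print(px2w(c,(316,198),.092),px2w(c,(316,202),.1))
print(c["eye"])
```

```text
[ 0.49769442 -0.11282281  0.092     ] [ 0.49817735 -0.11226704  0.1       ]
[ 0.43852606 -0.16526994  0.33190006]
```

{"op": "jog_arm", "data": {"deltas": [[-0.001,-0.0035,-0.02,0,0,0,1],[0,0,-0.03,0,0,0,1],[0,0,-0.03,0,0,0,1],[0,0,-0.025,0,0,0,1],[0,0,-0.015,0,0,0,1],[0,0,-0.008,0,0,0,1],[0,0,0,0,0,0,1],[0,0,0,0,0,0,0],[0,0,0,0,0,0,0],[0,0,0,0,0,0,0]], "newtons": 50}}

```text
t: 11.7
eef_pos: [0.4992, -0.1127, 0.0852]
tool_rot: [0.001, -0.372, 0.928, -0.001]
contact_force: [0.8, -0.9, -0.3]
gripper_width: 0.516
grasp_force: 0.0
```

{"op": "jog_arm", "data": {"deltas": [[0,0,0,0,0,0,0],[0,0,0,0,0,0,0],[0,0,0,0,0,0,0],[0,0,0,0,0,0,0]]}}

```text
t: 12.1
eef_pos: [0.4992, -0.1127, 0.0852]
tool_rot: [0.0, -0.372, 0.928, -0.001]
contact_force: [-1.3, -1.1, 6.9]
gripper_width: 0.44
grasp_force: 49.4
```

```bash
python3 look.py
```

```text
t 12.1 pos [ 0.4992 -0.1127  0.0852] yawx -2.38 down [ 0.001 -0.001 -1.   ] q [ 0.74  0.58 -0.81  2.04  0.61  0.78  1.89] F [-1.3 -1.1  6.9] M [-0.05  0.17  0.02] w 0.44 g 49.4
```

{"op": "jog_arm", "data": {"deltas": [[0.0003,0.005,0,0,0,0,0],[0.0005,0.008,0,0,0,0,0],[0.0005,0.008,0,0,0,0,0],[0.0005,0.008,0,0,0,0,0],[0.0005,0.007,0,0,0,0,0],[0.0005,0.007,0,0,0,0,0],[0.0005,0.007,0,0,0,0,0],[0.0005,0.007,0,0,0,0,0],[0.0005,0.007,0,0,0,0,0],[0.0005,0.006,0,0,0,0,0]]}}

```text
t: 13.1
eef_pos: [0.5038, -0.0461, 0.0851]
tool_rot: [-0.001, -0.37, 0.929, -0.003]
contact_force: [-1.0, -10.6, 8.7]
gripper_width: 0.446
grasp_force: 49.7
```

{"op": "jog_arm", "data": {"deltas": [[0.0003,0.004,0,0,0,0,0],[0.0003,0.004,0,0,0,0,0],[0,0,0,0,0,0,0]]}}

```text
t: 13.4
eef_pos: [0.5044, -0.0374, 0.0852]
tool_rot: [-0.001, -0.371, 0.929, -0.002]
contact_force: [-1.8, -6.9, 8.3]
gripper_width: 0.447
grasp_force: 49.6
```

```bash
python3 look.py wrist w5
```

```text
t 13.4 pos [ 0.5044 -0.0374  0.0852] yawx -2.382 down [ 0.    -0.005 -1.   ] q [ 0.59  0.58 -0.81  2.05  0.61  0.77  1.74] F [-1.8 -6.9  8.3] M [-1.54  0.24 -0.06] w 0.447 g 49.6
```

View pics/w5.png

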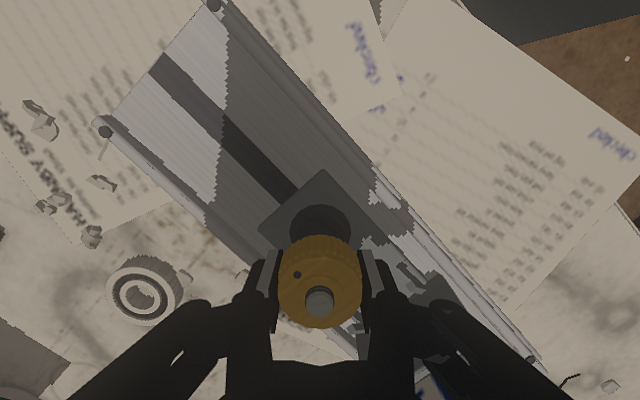

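The nut is gripped well. I'll continue in small steps until the push force rises.

{"op": "jog_arm", "data": {"deltas": [[0.0002,0.003,0,0,0,0,0],[0.0002,0.003,0,0,0,0,0],[0.0002,0.003,0,0,0,0,0],[0,0,0,0,0,0,0]]}}

```text
t: 13.85
eef_pos: [0.505, -0.0287, 0.0852]
tool_rot: [-0.001, -0.371, 0.929, -0.002]
contact_force: [-1.7, -8.4, 8.1]
gripper_width: 0.449
grasp_force: 49.7
```

{"op": "jog_arm", "data": {"deltas": [[0.0001,0.002,0,0,0,0,0],[0.0001,0.002,0,0,0,0,0],[0,0,0,0,0,0,0]]}}

```text
t: 14.15
eef_pos: [0.5053, -0.0249, 0.0851]
tool_rot: [-0.001, -0.371, 0.929, -0.003]
contact_force: [-1.4, -8.2, 8.3]
gripper_width: 0.451
grasp_force: 49.7
```

{"op": "jog_arm", "data": {"deltas": [[0.0001,0.002,0,0,0,0,0],[0,0,0,0,0,0,0]]}}

```text
t: 14.35
eef_pos: [0.5054, -0.023, 0.0852]
tool_rot: [-0.001, -0.371, 0.929, -0.003]
contact_force: [-2.1, -9.7, 7.5]
gripper_width: 0.444
grasp_force: 49.7
```

{"op": "jog_arm", "data": {"deltas": [[0.0001,0.002,0,0,0,0,0],[0,0,0,0,0,0,0]]}}

```text
t: 14.55
eef_pos: [0.5055, -0.0212, 0.0851]
tool_rot: [-0.001, -0.371, 0.929, -0.003]
contact_force: [-1.0, -8.7, 8.9]
gripper_width: 0.444
grasp_force: 49.7
```

{"op": "jog_arm", "data": {"deltas": [[0.0001,0.002,0,0,0,0,0],[0,0,0,0,0,0,0]]}}

```text
t: 14.75
eef_pos: [0.5056, -0.0196, 0.0851]
tool_rot: [-0.001, -0.37, 0.929, -0.003]
contact_force: [-1.9, -10.4, 9.0]
gripper_width: 0.445
grasp_force: 49.7
```

{"op": "jog_arm", "data": {"deltas": [[0.0001,0.002,0,0,0,0,0],[0,0,0,0,0,0,0]]}}

```text
t: 14.95
eef_pos: [0.5057, -0.0194, 0.0851]
tool_rot: [-0.002, -0.37, 0.929, -0.004]
contact_force: [-1.8, -16.2, 10.1]
gripper_width: 0.444
grasp_force: 50.0
```

{"op": "jog_arm", "data": {"deltas": [[0.0001,0.002,0,0,0,0,0],[0,0,0,0,0,0,0],[0,0,0,0,0,0,0]]}}

```text
t: 15.25
eef_pos: [0.5057, -0.0193, 0.0851]
tool_rot: [-0.003, -0.369, 0.929, -0.005]
contact_force: [-1.1, -19.7, 11.8]
gripper_width: 0.441
grasp_force: 50.2
```

```bash
python3 look.py top t2
python3 - <<'E'
import cv2
a=cv2.imread("pics/t2.png")[150:265,225:385]
cv2.imwrite("pics/t2c.png",cv2.resize(a,None,fx=4.5,fy=4.5,interpolation=cv2.INTER_CUBIC))
E
```

```text
t 15.25 pos [ 0.5057 -0.0193  0.0851] yawx -2.386 down [-0.001 -0.011 -1.   ] q [ 0.55  0.58 -0.81  2.05  0.61  0.78  1.69] F [ -1.1 -19.7  11.8] M [-4.13  0.37 -0.03] w 0.441 g 50.2
```

View pics/t2c.png

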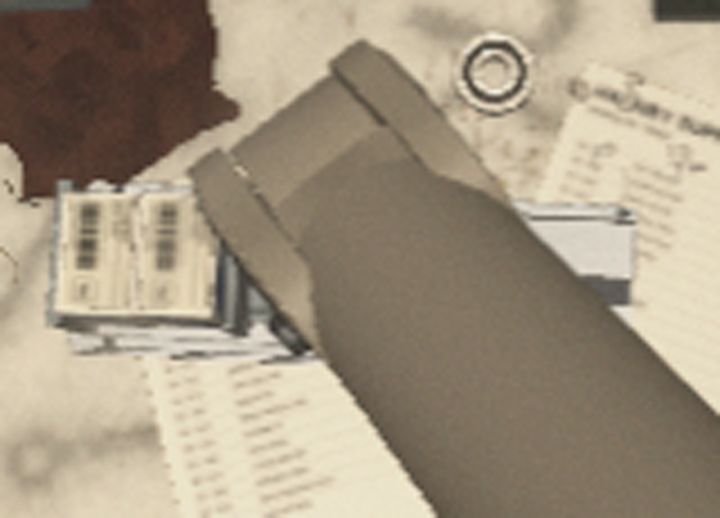

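Both cartons sit tight between wall and stop. Now I turn the nut clockwise, following it down.

{"op": "jog_arm", "data": {"deltas": [[0,-0.002,-0.0001,0,0,-0.08,0],[0,0,-0.0001,0,0,-0.14,0],[0,0,-0.0001,0,0,-0.14,0],[0,0,-0.0001,0,0,-0.14,0],[0,0,-0.0001,0,0,-0.14,0],[0,0,-0.0001,0,0,-0.14,0],[0,0,-0.0001,0,0,-0.14,0],[0,0,-0.0001,0,0,-0.14,0],[0,0,-0.0001,0,0,-0.14,0],[0,0,-0.0001,0,0,-0.14,0]], "newtons": 60}}

```text
t: 16.3
eef_pos: [0.5054, -0.0182, 0.0839]
tool_rot: [0.001, 0.289, 0.957, -0.003]
contact_force: [-0.9, -11.2, 2.1]
gripper_width: 0.442
grasp_force: 59.7
```

```bash
python3 look.py
```

```text
t 16.3 pos [ 0.5054 -0.0182  0.0839] yawx 2.554 down [-0.    -0.005 -1.   ] q [ 0.31  0.49 -0.49  2.06  0.37  0.68  0.55] F [ -0.9 -11.2   2.1] M [-2.44 -0.07  0.02] w 0.442 g 59.7
```

{"op": "jog_arm", "data": {"deltas": [[0,-0.001,-0.0001,0,0,-0.14,0],[0,0,-0.0001,0,0,-0.14,0],[0,0,-0.0001,0,0,-0.14,0],[0,0,-0.0001,0,0,-0.14,0],[0,0,-0.0001,0,0,-0.14,0],[0,0,-0.0001,0,0,-0.14,0],[0,0,-0.0001,0,0,-0.14,0],[0,0,-0.0001,0,0,-0.14,0]]}}

```text
t: 17.1
eef_pos: [0.5064, -0.0178, 0.0828]
tool_rot: [0.002, 0.753, 0.658, -0.0]
contact_force: [3.6, -9.3, -6.1]
gripper_width: 0.443
grasp_force: 60.6
```

```bash
python3 look.py
```

```text
t 17.1 pos [ 0.5064 -0.0178  0.0828] yawx 1.435 down [ 0.002 -0.003 -1.   ] q [ 0.09  0.45 -0.22  2.08  0.17  0.62 -0.38] F [ 3.6 -9.3 -6.1] M [-1.96 -0.9   0.07] w 0.443 g 60.6
```

{"op": "jog_arm", "data": {"deltas": [[-0.0005,0,-0.0005,0,0,-0.13,0],[0,0,-0.0003,0,0,-0.13,0],[0,0,-0.0002,0,0,-0.13,0],[0,0,-0.0002,0,0,-0.13,0],[0,0,-0.0002,0,0,0,0]]}}

```text
t: 17.6
eef_pos: [0.507, -0.018, 0.0821]
tool_rot: [0.003, 0.897, 0.443, 0.001]
contact_force: [4.0, -11.0, 1.8]
gripper_width: 0.442
grasp_force: 61.3
```

```bash
python3 look.py
```

```text
t 17.6 pos [ 0.507  -0.018   0.0821] yawx 0.917 down [ 0.005 -0.003 -1.   ] q [-0.02  0.45 -0.09  2.09  0.07  0.61 -0.81] F [  4.  -11.    1.8] M [-2.2  -0.82  0.02] w 0.442 g 61.3
```

{"op": "jog_arm", "data": {"deltas": [[-0.0005,0,-0.0002,0,0,-0.13,0],[0,0,-0.0001,0,0,-0.13,0],[0,0,-0.0001,0,0,-0.13,0],[0,0,-0.0001,0,0,0,0]]}}

```text
t: 18.0
eef_pos: [0.5072, -0.0183, 0.0817]
tool_rot: [0.003, 0.965, 0.26, 0.003]
contact_force: [6.2, -11.6, 0.3]
gripper_width: 0.44
grasp_force: 61.2
```

```bash
python3 look.py
```

```text
t 18.0 pos [ 0.5072 -0.0183  0.0817] yawx 0.527 down [ 0.006 -0.004 -1.   ] q [-0.1   0.45  0.01  2.09 -0.    0.6  -1.13] F [  6.2 -11.6   0.3] M [-2.43 -1.15  0.01] w 0.44 g 61.2
```

{"op": "jog_arm", "data": {"deltas": [[-0.0005,0,-0.0002,0,0,-0.13,0],[0,0,-0.0001,0,0,-0.13,0],[0,0,-0.0001,0,0,-0.13,0],[0,0,-0.0001,0,0,0,0]]}}

```text
t: 18.4
eef_pos: [0.5073, -0.0186, 0.0816]
tool_rot: [0.003, 0.998, 0.07, 0.004]
contact_force: [6.0, -14.8, 2.0]
gripper_width: 0.44
grasp_force: 61.5
```

```bash
python3 look.py
```

```text
t 18.4 pos [ 0.5073 -0.0186  0.0816] yawx 0.141 down [ 0.008 -0.005 -1.   ] q [-0.18  0.45  0.12  2.1  -0.08  0.59 -1.44] F [  6.  -14.8   2. ] M [-2.96 -1.24  1.2 ] w 0.44 g 61.5
```

{"op": "jog_arm", "data": {"deltas": [[-0.0005,-0.0005,0,0,0,-0.1,0],[0,0,0,0,0,-0.1,0],[0,0,0,0,0,0,0],[0,0,0,0,0,0,0]]}}

```text
t: 18.8
eef_pos: [0.5105, -0.0189, 0.0821]
tool_rot: [0.002, 1.0, -0.027, 0.008]
contact_force: [16.4, -13.2, -7.8]
gripper_width: 0.445
grasp_force: 61.6
```

```bash
python3 look.py
```

```text
t 18.8 pos [ 0.5105 -0.0189  0.0821] yawx -0.055 down [ 0.015 -0.005 -1.   ] q [-0.22  0.45  0.17  2.1  -0.12  0.58 -1.6 ] F [ 16.4 -13.2  -7.8] M [-2.94 -3.39  1.49] w 0.445 g 61.6
```

The torque levels off and the fingers slip, so the nut is at its hard stop. I'll release and lift.

{"op": "jog_arm", "data": {"deltas": [[-0.002,-0.001,0,0,0,0.03,0],[0,0,0,0,0,0,0],[0,0,0,0,0,0,0.9],[0,0,0,0,0,0,0.9],[0,0,0,0,0,0,0.9],[0,0,0,0,0,0,0.9],[0,0,0.01,0,0,0,0.9],[0,0,0.02,0,0,0,0.9],[0,0,0.03,0,0,0,0.9],[0,0,0.03,0,0,0,0.9]]}}

```text
t: 19.8
eef_pos: [0.5008, -0.0159, 0.1715]
tool_rot: [0.0, 1.0, -0.013, -0.0]
contact_force: [0.8, 0.2, -0.7]
gripper_width: 0.902
grasp_force: 0.0
```

{"op": "jog_arm", "data": {"deltas": [[0,-0.02,0.03,0,0,0,0.9],[0,-0.04,0.02,0,0,0,0.9],[0,-0.04,0,0,0,0,0.9],[0,-0.04,0,0,0,0,0.9],[0,0,0,0,0,0,0.9],[0,0,0,0,0,0,0.9]]}}

```text
t: 20.4
eef_pos: [0.5009, -0.1567, 0.2206]
tool_rot: [-0.0, 1.0, -0.014, 0.0]
contact_force: [-0.7, 1.2, 0.1]
gripper_width: 0.902
grasp_force: 0.0
```

```bash
python3 look.py wrist w6
```

```text
t 20.4 pos [ 0.5009 -0.1567  0.2206] yawx -0.029 down [ 0.  0. -1.] q [-0.04  0.27  0.27  1.96 -0.09  0.92 -1.33] F [-0.7  1.2  0.1] M [ 0.05  0.04 -0.03] w 0.902 g 0.0
```

View pics/w6.png

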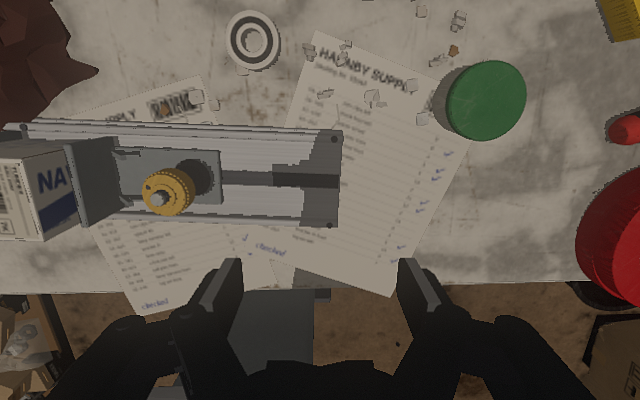

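The stop is against the carton, the nut's index hole has turned with the tool, and the tub and bearing are in place.

```bash
python3 -c "
from station import bot
print(bot.hand_in())"
```

```text
the job is handed in; nothing more can be done
None
```

I handed the job in at about 20 s of the 67 s allowed; the hand-in gave no verdict. The carton stands in the rack, the stop is snug against both cartons, and the nut was turned clockwise until it stopped hard and the fingers began to slip. The tub and bearing were not touched.

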